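# Caliper a copper block

## Robot

A 6-joint arm with a two-finger parallel gripper is mounted at the origin on the work surface. World frame = base frame: x ahead of the robot, y to its left, z up, the work surface at z = 0. Lengths are in m, angles in rad, forces in N, time in s.
With the tool pointing down it reaches from about 0.35 to 0.8 m from the base axis. Payload 7.3 kg.
Tool frame: the origin (TCP) lies between the finger pads; the fingertips stand 8 mm ahead of it and the grasp point (between the pads) lies 11 mm behind it; z points along the fingers, y is the line along which they close (so a half turn about z gives the same grasp; the last joint's range is limited). The gripper opens to 85 mm and grips with 20 to 120 N. Pads are 22 mm wide; open, the fingers measure 114 mm over their backs; the gripper's body (76 mm by 85 mm) begins 54 mm behind the grasp point. The pads swing forward as they close: fully open they stand 13 mm farther back than shut.
Start: joints at [0.962, 0.342, 1.524, -0, 1.275, -0.146], TCP at [0.234, 0.47, 0.239] pointing down, gripper open.
Joint ranges: [-2.53, 2.53], [-0.77, 2.02], [0.04, 2.7], [-1, 4.14], [0.28, 2.66], [-3.11, 3.11]. Speed limits (rad/s): [2.57, 2.57, 3.14, 3.14, 3.14, 3.14].

## Interface

Orientations are given as a rotation vector (axis times angle).
In Python, from station import ctrl gives the robot as it stands.
- The arm moves only by the tool drive_tool, never from a script. Its argument "moves" is a list of rows, each a list of 3 entries, a list of its own where there are three numbers: the shift along the tool's x, y, z in m, then the turn, a rotation vector about the tool's x, y, z in rad, then the closure in counts, from 0 (fully open) to 255 (shut). In form: [[[dx, dy, dz], [rx, ry, rz], claw], ...]. A call has 1 to 5 rows; each row shifts and turns the commanded pose from where the row before left it, along the tool's axes as they then stand; what a row does not reach is not made up. A row lasts 1/10 s, in which the tool goes at most 50 mm and 8.59 degrees, less where a joint would pass 70% of its speed; a pose out of reach is approached as far as the arm can. A call is refused whole if a number of a shift passes 0.05 or a number of a turn 0.15, either way. A call with a gripper value outside its range is refused whole. The fingers move at their own pace and stop on an object; "force" is the grip in N (left out, the last holds). Time passes only in rows, so rows that do not move let the fingers close. It gives the time, the measured TCP pose, the force, the opening and the grip force at its end, in the units of the state.
- ctrl.sense(): the state, without advancing time (a new reading comes with each control period).
- ctrl.capture(name): name is "side" or "top" or "wrist"; returns a dict with "img" (480x640x3 uint8, blue, green, red), "intrinsics" (3x3 intrinsics, pixels), "view" (4x4, takes a point from world to camera coordinates). Camera axes: x right, y down, z forward; pixel columns grow to the right and rows downward; lengths in m; the calibration is good to about 2 mm. A picture is of the moment at which its call begins. There is no depth.
- ctrl.finish_job(): hands the job in; it is judged then, once.
Trained networks look in a picture, given as the dict that the camera call returned (one of the last four; its "shot" number tells which), for a name from the list of things; names that differ only in an ending like _2 or _b are one class to them, and where a whole thing is asked for, a point or a joint stands for the part that bears it (a point fixed in the world has none). Each returns a list of dicts, best first, with "conf" (0 to 1); they miss things now and then, are a little off and sometimes report something else, mostly with a low value. They report only what shows in the picture. A call takes as long as a camera call. They do not tell look-alikes from the thing itself.
- ctrl.find_in(picture, name): "box" ([left, top, right, bottom] in pixels, round what is visible of it).
The state is a dict: "clock": time; "joints": joint angles; "joint_vel": joint speeds; "effort": joint torques, N m; "ee_pos": TCP position; "orientation": TCP orientation; "ft_force": force on the tool from outside, world axes, zero at the start; "ft_torque": the same for the moment, N m; "width": finger opening in m; "grip_force": force on a finger pad.
Only numpy, scipy, OpenCV 4.12 (cv2) and the standard library are available. Lean on these libraries where they do the work, as an engineer would, in place of code of your own. Each camera call takes 0.05 s, during which the arm holds its last target. There are 200 camera calls.

## Task

Take the thickness of the square copper block with the clamped caliper: open the jaws, stand the block upright on the steel bench block well in between them, let go of it, then slide the moving jaw gently shut until both jaws bear lightly and flat on the block. Do not pinch hard or make the moving jaw tilt on its beam, and leave the block standing there with the jaws still closed on it and the rest of the bench undisturbed.

Things in the scene. Friction and masses are not known exactly. Their poses are not given: they have to be found in the camera images.
- caliper: plywood measuring board 130 x 270 x 12 mm, fixed to the bench, with a digital caliper clamped flat on it. Origin: centre of the board's underside; x across it, y along the caliper's beam towards the fixed jaw, z up. The steel beam (16 mm wide) runs along y at x = +30 mm, its top 40 mm above the bench. Beam clamps at y = +101 and -116 mm reach 52 mm up.
- bench_block_top (a point): centre of the top of the dark steel bench block under the jaws, 62 x 62 mm, at x = -14, y = +61, z = 28 mm on the board; axes as the board's. The copper block drags on it with 1 to 2 N when a jaw pushes it along.
- fixed_jaw: the fixed jaw, a steel blade 5 mm thick (35.5 to 40.5 mm above the bench) that sticks out 40 mm from the beam's edge to -x of the board. Origin: on its measuring face, half-way along, i.e. 20 mm out from the beam's edge (x = +2, y = +75, z = 38 mm on the board); axes as the board's. The face looks to -y.
- slide (a joint): opening of the jaws in m: 0 shut, up to 0.080; at the start 0.003 to 0.015, less than the block's thickness. The moving jaw travels along -y of the board as it grows. It slides with a steady drag of about 3 N plus 2 N per m/s, and stays where it is left.
- jaw: the moving jaw's black housing, 38 mm across (x), 72 mm along the beam (y), 15 mm thick, with 19 mm free under it. Origin: its centre, 38.5 mm above the bench; axes as the board's. Can be pinched from above across its 38 mm, about the origin. It has play: it rocks about z at the origin, stiffness about 5 N m/rad, so a twist on the housing or pressure on the jaw tilts it.
- jaw_face (a point): point on the moving jaw's measuring face, half-way along its blade (which is like the fixed one), 28 mm to -x and 45 mm to +y of the housing's centre; axes as the board's. The face looks to +y.
- block_center (a point): centre of the copper block to be measured, a square bar 60 mm tall, of a thickness that is still to be measured (somewhere between 16 and 26 mm, both ways the same), standing upright on the bench among the other stock; its centre is 30 mm above its foot. z is up, x and y are square to its sides. About 0.24 kg.
- rod: brass rod 20 mm in diameter, 55 mm tall, standing; a bystander. Origin: centre of its foot.
- tube: aluminium tube 26 mm in diameter, 50 mm tall, standing; a bystander. Origin: centre of its foot.
- tweezers: steel tweezers, 160 mm long, lying beyond the caliper; a bystander. Origin: under the middle.
- marker: pink and black marker pen, 130 mm, lying; a bystander. Origin: under the middle.
- screwdriver: small screwdriver with a red handle, lying near the robot; a bystander. Origin: under the middle.
- brush: bench brush, lying; a bystander. Origin: under the middle.
- flux_jar: glass jar with a black cap, 52 mm in diameter, 60 mm tall; a bystander. Origin: centre of its foot.
Things that resemble listed ones, but are neither listed nor needed, are in the scene too. Leave any green look-alike of the part that bears block_center alone.

How it is judged:
By the outcome, as a careful person would: the job done as asked, in the order asked, and still so for the second after the job is handed in, with the robot touching nothing.
It also fails if it takes over 69 s, if anything falls off the work surface, if the arm or the gripper's body presses on something with over 40 N, if the wrist force passes 120 N, or if a joint passes its speed limit or range.

## Working session

There is one attempt and no reset: what is moved stays moved. The work goes in short steps, Python scripts to look and compute and a tool call to move; the robot and the scene stay as the last step left them, time stands still between calls to the robot, and variables do not carry over. Pictures are saved under pics/ and viewed, at most 12 in all, crops included, and the job is handed in when it is done.

Besides the shell and the picture viewer there is one more tool, called after "Call:" as name(argument=value, ...) on one line, values as JSON. drive_tool: Moves the arm, as the interface text tells. Its arguments: {"type":"object","properties":{"moves":{"type":"array","items":{"type":"array"}},"force":{"type":"number"}},"required":["moves"]}

```bash
mkdir -p pics; ls
cat > h.py <<'E'
import numpy as np, cv2
from station import ctrl
from scipy.spatial.transform import Rotation as R
def proj(p,X):
    X=np.atleast_2d(X); V=np.array(p["view"]);K=np.array(p["intrinsics"])
    c=X@V[:3,:3].T+V[:3,3]; u=c@K.T; return u[:,:2]/u[:,2:]
def ray(p,uv,z):
    "world point of pixel at height z"
    V=np.array(p["view"]);K=np.array(p["intrinsics"])
    d=V[:3,:3].T@np.linalg.solve(K,[uv[0],uv[1],1.]); o=-V[:3,:3].T@V[:3,3]
    return o+d*(z-o[2])/d[2]
E
python3 - <<'E'
from h import *
for n in("top","side"):
    p=ctrl.capture(n); cv2.imwrite(f"pics/{n}0.png",p["img"])
    V=np.array(p["view"]);print(n,(-V[:3,:3].T@V[:3,3]).round(3),V[:3,:3].round(2).tolist(),np.array(p["intrinsics"])[0,0])
    for k in "caliper fixed_jaw jaw block_center rod tube flux_jar screwdriver marker brush tweezers".split():
        for d in ctrl.find_in(p,k)[:3]:
            if d["conf"]>.2: print(n,k,round(d["conf"],2),np.round(d["box"]).astype(int).tolist())
print(ctrl.sense())
E
```

```text
pics
top [0.427 0.047 1.111] [[0.01, -1.0, -0.01], [-0.99, -0.01, -0.11], [0.11, 0.01, -0.99]] 445.46133642918716
top caliper 0.55 [321, 229, 439, 288]
top fixed_jaw 0.69 [340, 245, 351, 269]
top jaw 0.77 [353, 239, 389, 270]
top jaw 0.74 [201, 251, 216, 261]
top block_center 0.59 [249, 221, 265, 237]
top rod 0.59 [250, 278, 263, 287]
top rod 0.4 [350, 239, 388, 268]
top tube 0.5 [198, 250, 214, 261]
top flux_jar 0.84 [163, 190, 192, 212]
top screwdriver 0.68 [158, 285, 196, 362]
top screwdriver 0.41 [354, 242, 386, 269]
top marker 0.79 [314, 165, 370, 177]
top marker 0.28 [349, 241, 387, 266]
top brush 0.68 [353, 238, 387, 265]
top brush 0.57 [395, 161, 474, 177]
top tweezers 0.86 [251, 166, 313, 175]
side [0.495 0.773 0.555] [[-1.0, -0.08, -0.0], [-0.04, 0.55, -0.83], [0.07, -0.83, -0.55]] 437.8583555623907
side caliper 0.96 [314, 190, 371, 266]
side caliper 0.7 [321, 215, 353, 233]
side fixed_jaw 0.67 [379, 396, 510, 450]
side fixed_jaw 0.58 [335, 235, 352, 246]
side jaw 0.87 [315, 212, 351, 235]
side block_center 0.94 [317, 277, 328, 308]
side block_center 0.66 [271, 318, 286, 35
[... 383 characters left out ...]
327]
{'clock': 1.2, 'joints': array([ 9.61993242e-01,  3.42005783e-01,  1.52410107e+00,  1.55366691e-05,
        1.27538891e+00, -1.46023608e-01]), 'joint_vel': array([-1.23644252e-04, -3.22303217e-04,  4.20045011e-05, -1.38518971e-04,
       -1.09753519e-03, -7.29557521e-04]), 'effort': array([-9.70370966e-04, -4.33563888e+01, -2.46273279e+01, -3.01460987e-04,
        3.28247825e-04,  1.21309580e-05]), 'ee_pos': array([0.23437884, 0.46980213, 0.23931813]), 'orientation': array([7.20464734e-01, 3.05784195e+00, 1.50095104e-04]), 'ft_force': array([ 0.92755991, -0.15079559, -0.30541406]), 'ft_torque': array([0.02379968, 0.03347279, 0.0256196 ]), 'grip_force': 0.0, 'width': 0.08525391642613535}
```

Run:
```python
import cv2
t=cv2.imread("pics/top0.png")[150:370,150:480]; cv2.imwrite("pics/top0c.png",cv2.resize(t,(792,528),interpolation=cv2.INTER_CUBIC))
s=cv2.imread("pics/side0.png")[170:440,190:520]; cv2.imwrite("pics/side0c.png",cv2.resize(s,(726,594),interpolation=cv2.INTER_CUBIC))
```

```text
(no output)
```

View pics/top0c.png

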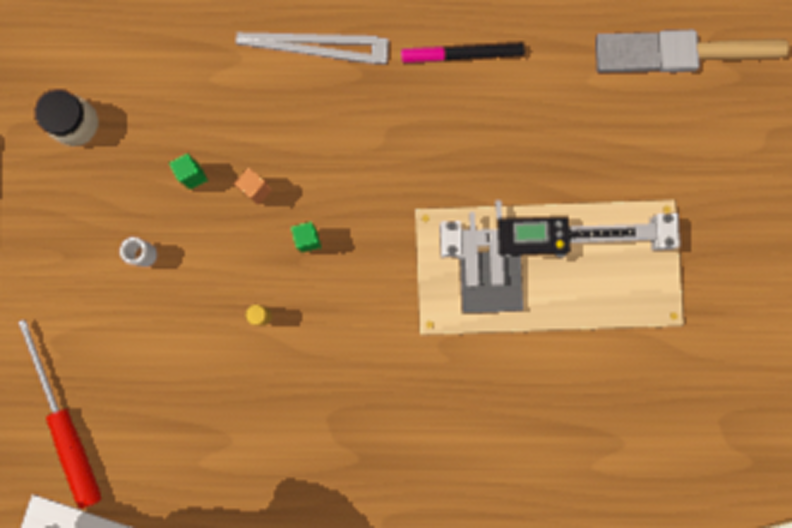

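View pics/side0c.png

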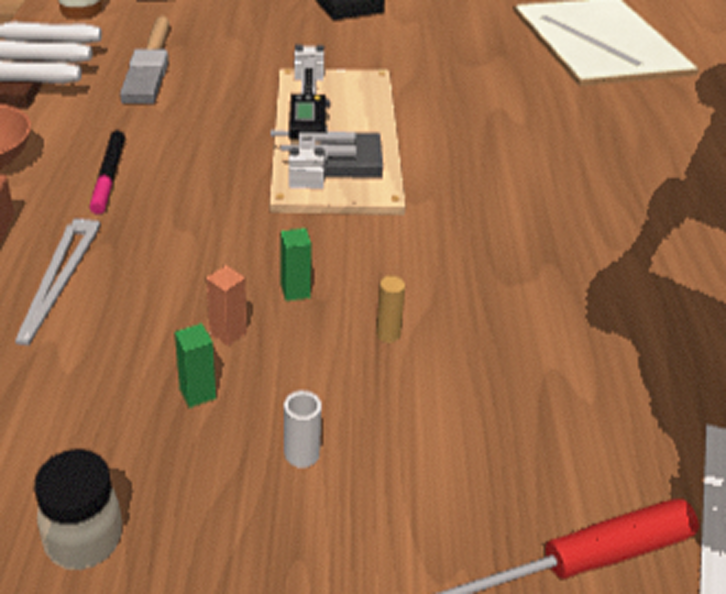

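The top crop shows the caliper at right, with its beam along image x and its fixed jaw to the left (about px 346,257). The side crop shows three square bars: the copper one at top px (255,226), and green look-alikes at (228,221) and (277,249). Only the orange-copper one fits the description. I'll fit poses next.

Run:
```python
from h import *
p=ctrl.capture("top"); im=p["img"]; hsv=cv2.cvtColor(im,cv2.COLOR_BGR2HSV)
# board: bright low-sat wood
m=cv2.inRange(hsv,(10,40,170),(30,140,255)); m[:,:310]=0;m[:200]=0;m[310:]=0;m[:,450:]=0
n,l,st,_=cv2.connectedComponentsWithStats(m); pts=np.argwhere(l==1+st[1:,4].argmax())[:,::-1].astype(np.float32)
r=cv2.minAreaRect(pts); c=cv2.boxPoints(r); W=np.array([ray(p,q,.012) for q in c]); print("board",c.round(1).tolist(),W.round(4).tolist(),W.mean(0).round(4))
print("edges",np.linalg.norm(np.diff(W,axis=0),axis=1).round(4))
e=max(np.diff(W,axis=0),key=np.linalg.norm); e=e*np.sign(e[1]); print("ydir angle deg",np.degrees(np.arctan2(-e[0],e[1])))
# copper
sub=im[215:243,240:272]; h2=hsv[215:243,240:272]
m=cv2.inRange(h2,(5,90,190),(14,200,255)); n,l,st,ce=cv2.connectedComponentsWithStats(m);k=1+st[1:,4].argmax();pt=np.argwhere(l==k)[:,::-1].astype(np.float32)+[240,215]
r=cv2.minAreaRect(pt.astype(np.float32));c=cv2.boxPoints(r);W=np.array([ray(p,q,.06) for q in c]);print("cu",st[k],W.round(4).tolist(),W.mean(0).round(4),np.linalg.norm(np.diff(W,axis=0),axis=1))
for k,z in(("jaw",.046),("fixed_jaw",.0405)):
    b=ctrl.find_in(p,k)[0]["box"]; print(k,ray(p,b[:2],z).round(4),ray(p,b[2:],z).round(4))
x=ctrl.sense(); print(R.from_rotvec(x["orientation"]).as_matrix().round(3))
q=ctrl.capture("wrist"); V=np.array(q["view"]);T=np.eye(4);T[:3,:3]=R.from_rotvec(x["orientation"]).as_matrix();T[:3,3]=x["ee_pos"]
print("cam->tool\n",(np.linalg.inv(T)@np.linalg.inv(V)).round(3),np.array(q["intrinsics"])[0,0])
```

```text
board [[322.5, 236.39999389648438], [432.29998779296875, 232.60000610351562], [434.20001220703125, 285.70001220703125], [324.29998779296875, 289.5]] [[0.5664, 0.0334, 0.012], [0.5776, -0.2396, 0.012], [0.4463, -0.241, 0.012], [0.4352, 0.0283, 0.012]] [ 0.5064 -0.1047  0.012 ]
edges [0.2732 0.1313 0.2695]
ydir angle deg 2.33786982676546
cu [ 8  5 12 12 80] [[0.5844, 0.2143, 0.06], [0.6002, 0.1991, 0.06], [0.5858, 0.1845, 0.06], [0.57, 0.1996, 0.06]] [0.5851 0.1994 0.06  ] [0.0219139  0.02056392 0.0218775 ]
jaw [ 0.5651 -0.0443  0.046 ] [ 0.4826 -0.1318  0.046 ]
fixed_jaw [ 0.5581 -0.0111  0.0405] [ 0.4784 -0.0324  0.0405]
[[-0.895  0.446  0.   ]
 [ 0.446  0.895  0.   ]
 [-0.     0.    -1.   ]]
cam->tool
 [[-0.    -0.962 -0.272  0.068]
 [ 1.     0.    -0.001  0.001]
 [ 0.001 -0.272  0.962 -0.134]
 [ 0.     0.     0.     1.   ]] 413.44430829631875
```

```bash
cat >> h.py <<'E'
def plan(xyz,yaw,smax=.046,tmax=.14,claw=0):
    "rows from the present pose to TCP xyz, tool x at yaw (deg), tool down"
    s=ctrl.sense(); A=R.from_rotvec(s["orientation"]); y=np.radians(yaw)
    B=R.from_matrix(np.array([[np.cos(y),np.sin(y),0],[np.sin(y),-np.cos(y),0],[0,0,-1]]))
    d=np.array(xyz)-s["ee_pos"]; w=(A.inv()*B).as_rotvec()
    n=int(max(1,np.ceil(np.linalg.norm(d)/smax),np.ceil(np.linalg.norm(w)/tmax)))
    for i in range(n):
        Ri=A*R.from_rotvec(w*i/n); print(str([(Ri.inv().apply(d/n)).round(4).tolist(),(w/n).round(3).tolist(),claw]),end=",\n" if (i+1)%5 else "\n--\n")
    print("t",s["clock"])
E
python3 -c "
from h import *
plan([.535,-.06,.2],92.3)"
```

```text
[[-0.0361, -0.0243, 0.0028], [0.0, -0.0, 0.076], 0],
[[-0.0379, -0.0215, 0.0028], [0.0, -0.0, 0.076], 0],
[[-0.0394, -0.0185, 0.0028], [0.0, -0.0, 0.076], 0],
[[-0.0407, -0.0155, 0.0028], [0.0, -0.0, 0.076], 0],
[[-0.0417, -0.0123, 0.0028], [0.0, -0.0, 0.076], 0]
--
[[-0.0426, -0.0091, 0.0028], [0.0, -0.0, 0.076], 0],
[[-0.0431, -0.0058, 0.0028], [0.0, -0.0, 0.076], 0],
[[-0.0434, -0.0025, 0.0028], [0.0, -0.0, 0.076], 0],
[[-0.0435, 0.0008, 0.0028], [0.0, -0.0, 0.076], 0],
[[-0.0433, 0.0041, 0.0028], [0.0, -0.0, 0.076], 0]
--
[[-0.0429, 0.0074, 0.0028], [0.0, -0.0, 0.076], 0],
[[-0.0422, 0.0106, 0.0028], [0.0, -0.0, 0.076], 0],
[[-0.0413, 0.0138, 0.0028], [0.0, -0.0, 0.076], 0],
[[-0.0401, 0.0169, 0.0028], [0.0, -0.0, 0.076], 0],
t 1.4
```

Call:
drive_tool(moves=[[[-0.036,-0.024,0.003],[0,0,0.076],0],[[-0.038,-0.0215,0.003],[0,0,0.076],0],[[-0.0395,-0.0185,0.003],[0,0,0.076],0],[[-0.0405,-0.0155,0.003],[0,0,0.076],0],[[-0.0415,-0.0125,0.003],[0,0,0.076],0]])

```text
clock: 1.9
ee_pos: [0.3422, 0.2794, 0.2244]
orientation: [1.289, 2.865, 0.001]
ft_force: [1.1, -0.7, 0.2]
width: 0.0855
grip_force: 0.0
```

Call:
drive_tool(moves=[[[-0.0425,-0.009,0.003],[0,0,0.076],0],[[-0.043,-0.006,0.003],[0,0,0.076],0],[[-0.0435,-0.0025,0.003],[0,0,0.076],0],[[-0.0435,0.001,0.003],[0,0,0.076],0],[[-0.0435,0.004,0.003],[0,0,0.076],0]])

```text
clock: 2.4
ee_pos: [0.4501, 0.0901, 0.2094]
orientation: [1.807, 2.569, 0.001]
ft_force: [1.0, 0.6, 0.4]
width: 0.0855
grip_force: 0.0
```

Call:
drive_tool(moves=[[[-0.043,0.0075,0.003],[0,0,0.076],0],[[-0.042,0.0105,0.003],[0,0,0.076],0],[[-0.0415,0.014,0.003],[0,0,0.076],0],[[-0.04,0.017,0.003],[0,0,0.076],0],[[0,0,0],[0,0,0],0]])

```text
clock: 2.9
ee_pos: [0.5379, -0.0638, 0.1966]
orientation: [2.178, 2.262, -0.0]
ft_force: [-0.0, -0.5, 0.3]
width: 0.0855
grip_force: 0.0
```

Run:
```python
from h import *
s=ctrl.sense();print(s["ee_pos"],s["orientation"])
p=ctrl.capture("wrist"); cv2.imwrite("pics/w1.png",p["img"]); import pickle; pickle.dump(p,open("w1.pkl","wb"))
for k in("jaw","fixed_jaw","caliper"):
    for d in ctrl.find_in(p,k)[:2]: print(k,d)
def b2w(q,c,th):
    th=np.radians(th); q=np.array(q); return np.array([c[0]+np.cos(th)*q[0]-np.sin(th)*q[1],c[1]+np.sin(th)*q[0]+np.cos(th)*q[1],q[2]])
for q in((65,135,12),(-65,135,12),(-65,-135,12),(65,-135,12),(-18,75,40.5),(22,75,40.5),(30,18,46)): print(q,proj(p,b2w(np.array(q)/1e3,(.5064,-.1047),2.3)).round(1))
```

```text
[ 0.53787165 -0.06378095  0.19655494] [ 2.17805586e+00  2.26174854e+00 -4.81987837e-04]
jaw {'box': [252.4, 191.5, 366.8, 298.3], 'conf': 0.85}
fixed_jaw {'box': [247.9, 146.9, 355.7, 171.4], 'conf': 0.97}
caliper {'box': [193.0, 84.0, 372.2, 420.4], 'conf': 0.68}
caliper {'box': [252.0, 189.1, 371.8, 296.3], 'conf': 0.26}
(65, 135, 12) [[364.7  84.7]]
(-65, 135, 12) [[185.   85.2]]
(-65, -135, 12) [[212.9 403.7]]
(65, -135, 12) [[357.  403.3]]
(-18, 75, 40.5) [[247.5 173.1]]
(22, 75, 40.5) [[304.8 172.9]]
(30, 18, 46) [[316.7 253.2]]
```

View pics/w1.png

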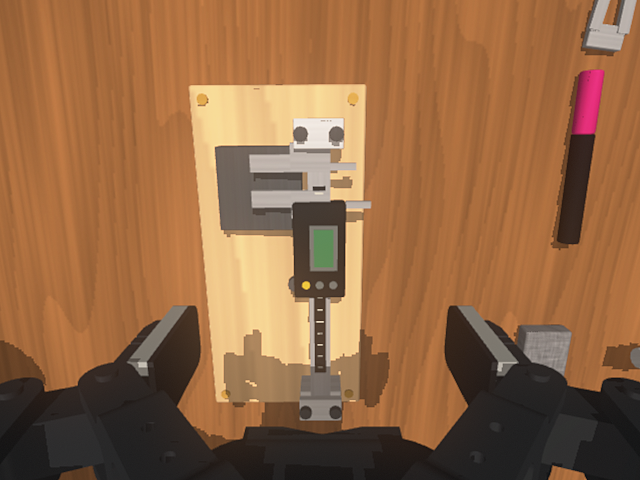

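The wrist picture shows the fixed jaw blade at px (249–302, 155–172) and the moving blade at (251–302, 191–208). The housing is at (293–345, 202–297), and the tool is aligned with the board. I'll refine the fit.

Run:
```python
from h import *; import pickle
p=pickle.load(open("w1.pkl","rb")); im=p["img"]
g=cv2.cvtColor(im,cv2.COLOR_BGR2GRAY).astype(int)
def edge(line,lo):  # strongest gradient
    d=np.abs(np.gradient(cv2.GaussianBlur(line.astype(np.float32).reshape(1,-1),(5,1),1)[0])); return lo+d.argmax()
L=[(edge(g[r,180:235],180),r) for r in (100,110,120,250,270,290,300)]; Rr=[(edge(g[r,350:380],350),r) for r in (105,115,130,250,270,290,300)]
T=[(c,edge(g[70:100,c],70)) for c in (210,230,250,330)]; 
print(L,Rr,T)
W=lambda a,z:np.array([ray(p,q,z) for q in a]).round(4)
for n,a in(("L",L),("R",Rr),("T",T)):print(n,W(a,.012)[:,:2].tolist())
# blades: columns across
for c in (256,265,275,285,295):
    col=cv2.GaussianBlur(im[140:215,c].mean(1).reshape(-1,1).astype(np.float32),(1,3),.8)[:,0]; d=np.gradient(col); i=np.argsort(-abs(d))[:8]+140; print(c,sorted(i.tolist()))
b=ray(p,(0,0),.04)
for n,q,z in(("fixed face",(275,172),.0405),("mov face",(275,191),.0405),("hous L",(293,250),.046),("hous R",(345.5,250),.046),("hous top",(320,202),.046),("hous bot",(320,297),.046),("fixtip",(249,165),.0405),("movtip",(251,200),.0405),("beamL",(310.5,330),.04),("beamR",(328.5,330),.04)): print(n,ray(p,q,z).round(4))
```

```text
[(np.int64(208), 100), (np.int64(190), 110), (np.int64(191), 120), (np.int64(203), 250), (np.int64(204), 270), (np.int64(206), 290), (np.int64(207), 300)] [(np.int64(365), 105), (np.int64(365), 115), (np.int64(364), 130), (np.int64(362), 250), (np.int64(361), 270), (np.int64(361), 290), (np.int64(361), 300)] [(210, np.int64(85)), (230, np.int64(85)), (250, np.int64(85)), (330, np.int64(84))]
L [[0.4523, 0.018], [0.4388, 0.0105], [0.4392, 0.0035], [0.4439, -0.097], [0.4441, -0.1142], [0.445, -0.1317], [0.4455, -0.1407]]
R [[0.5671, 0.0189], [0.5676, 0.0119], [0.5675, 0.0012], [0.572, -0.0923], [0.5723, -0.1094], [0.5734, -0.127], [0.574, -0.1359]]
T [[0.4541, 0.0284], [0.4686, 0.0289], [0.483, 0.0295], [0.5408, 0.0323]]
256 [144, 145, 154, 172, 173, 190, 207, 208]
265 [144, 145, 154, 172, 173, 190, 207, 208]
275 [144, 145, 154, 172, 173, 190, 207, 208]
285 [144, 145, 154, 171, 172, 190, 207, 208]
295 [148, 149, 152, 171, 172, 190, 201, 202]
fixed face [ 0.5046 -0.029   0.0405]
mov face [ 0.5047 -0.0423  0.0405]
hous L [ 0.5185 -0.0837  0.046 ]
hous R [ 0.5563 -0.0823  0.046 ]
hous top [ 0.5367 -0.048   0.046 ]
hous bot [ 0.5393 -0.1196  0.046 ]
fixtip [ 0.4865 -0.0249  0.0405]
movtip [ 0.4877 -0.0494  0.0405]
beamL [ 0.5329 -0.1503  0.04  ]
beamR [ 0.5469 -0.1497  0.04  ]
```

```bash
python3 -c "
from h import *
plan([.5376,-.088,.034],92.5)"
```

```text
[[-0.0074, 0.0002, 0.0408], [-0.0, -0.0, 0.0], 0],
[[-0.0074, 0.0002, 0.0408], [-0.0, -0.0, 0.0], 0],
[[-0.0074, 0.0002, 0.0408], [-0.0, -0.0, 0.0], 0],
[[-0.0074, 0.0002, 0.0408], [-0.0, -0.0, 0.0], 0],
t 3.1
```

Call:
drive_tool(moves=[[[-0.012,0.0,0.04],[0,0,0],0],[[-0.012,0.0,0.04],[0,0,0],0],[[0,0.0,0.035],[0,0,0],0],[[0,0,0.025],[0,0,0],0],[[0,0,0.018],[0,0,0],0]])

```text
clock: 3.6
ee_pos: [0.5359, -0.0816, 0.0379]
orientation: [-2.168, -2.271, 0.001]
ft_force: [0.5, -0.3, 0.3]
width: 0.0851
grip_force: 0.0
```

```bash
python3 -c "
from h import *
p=ctrl.capture('wrist'); cv2.imwrite('pics/w2.png',p['img']);s=ctrl.sense();print(s['ee_pos'],s['ft_force'])"
```

```text
[ 0.53464837 -0.08127939  0.03577258] [-1.64775899 -0.10898741 -1.79021789]
```

View pics/w2.png

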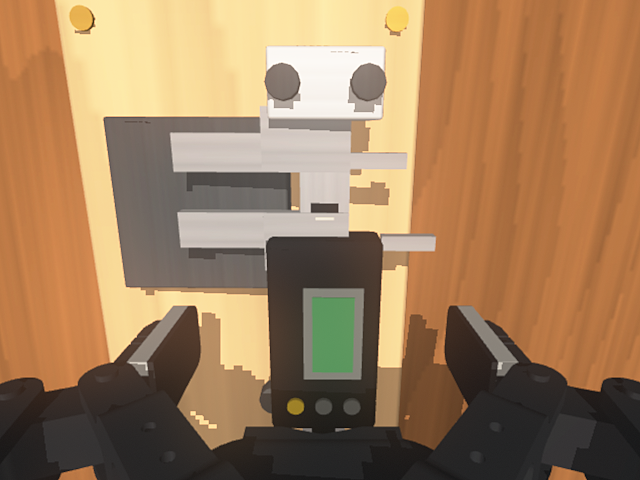

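The wrist view shows the housing centred (cols 268–382) between the open fingers, which are clear of the bench block. I'll shift slightly back and pinch lightly.

Call:
drive_tool(moves=[[[-0.005,0.001,0.001],[0,0,0],0],[[0,0,0],[0,0,0],60],[[0,0,0],[0,0,0],110],[[0,0,0],[0,0,0],255],[[0,0,0],[0,0,0],255]], force=20)

```text
clock: 4.15
ee_pos: [0.537, -0.0882, 0.0395]
orientation: [-2.17, -2.269, 0.002]
ft_force: [-7.0, -0.3, 9.7]
width: 0.0375
grip_force: 23.9
```

Call:
drive_tool(moves=[[[0,0,0],[0,0,0],255],[[0,0,0],[0,0,0],255],[[0,0,0],[0,0,0],255]])

```text
clock: 4.45
ee_pos: [0.537, -0.0883, 0.0395]
orientation: [-2.171, -2.269, 0.002]
ft_force: [-7.0, -0.1, 9.8]
width: 0.0376
grip_force: 24.0
```

Call:
drive_tool(moves=[[[-0.009,0,0],[0,0,0],255],[[-0.009,0,0],[0,0,0],255],[[-0.009,0,0],[0,0,0],255],[[-0.009,0,0],[0,0,0],255],[[-0.009,0,0],[0,0,0],255]])

```text
clock: 4.95
ee_pos: [0.5389, -0.1328, 0.0394]
orientation: [-2.17, -2.268, 0.001]
ft_force: [-6.9, 3.3, 9.8]
width: 0.0374
grip_force: 24.1
```

Call:
drive_tool(moves=[[[0,0,0],[0,0,0],255],[[0,0,0],[0,0,0],255]])

```text
clock: 5.15
ee_pos: [0.5389, -0.1341, 0.0395]
orientation: [-2.171, -2.269, 0.003]
ft_force: [-7.2, -3.0, 9.9]
width: 0.0377
grip_force: 24.0
```

Call:
drive_tool(moves=[[[0,0,0],[0,0,0],0],[[0,0,0],[0,0,0],0],[[0,0,0],[0,0,0],0],[[0,0,-0.02],[0,0,0],0],[[0,0,-0.045],[0,0,0],0]])

```text
clock: 5.65
ee_pos: [0.5381, -0.1322, 0.1007]
orientation: [-2.167, -2.264, 0.004]
ft_force: [1.5, -0.3, 0.3]
width: 0.0853
grip_force: 0.0
```

Call:
drive_tool(moves=[[[0,0,-0.045],[0,0,0],0],[[0,0,-0.04],[0,0,0],0],[[0,0,0],[0,0,0],0]])

```text
clock: 5.95
ee_pos: [0.5432, -0.1341, 0.1944]
orientation: [2.164, 2.262, 0.007]
ft_force: [0.9, 0.2, -0.8]
width: 0.0855
grip_force: 0.0
```

```bash
python3 -c "
from h import *
p=ctrl.capture('wrist'); cv2.imwrite('pics/w3.png',p['img']); import pickle; pickle.dump(p,open('w3.pkl','wb'))
print(ctrl.sense()['ft_force'],ctrl.sense()['ee_pos'])
plan([.585,.185,.2],135)"
```

```text
[ 0.72192591  0.37952846 -0.65805398] [ 0.54178285 -0.13362409  0.19126991]
[[0.0452, 0.0082, -0.0013], [0.001, 0.001, -0.106], 0],
[[0.0441, 0.0129, -0.0013], [0.001, 0.001, -0.106], 0],
[[0.0425, 0.0175, -0.0013], [0.001, 0.001, -0.106], 0],
[[0.0404, 0.0219, -0.0013], [0.001, 0.001, -0.106], 0],
[[0.0378, 0.026, -0.0012], [0.001, 0.001, -0.106], 0]
--
[[0.0349, 0.0299, -0.0012], [0.001, 0.001, -0.106], 0],
[[0.0315, 0.0334, -0.0012], [0.001, 0.001, -0.106], 0],
t 6.0
```

View pics/w3.png

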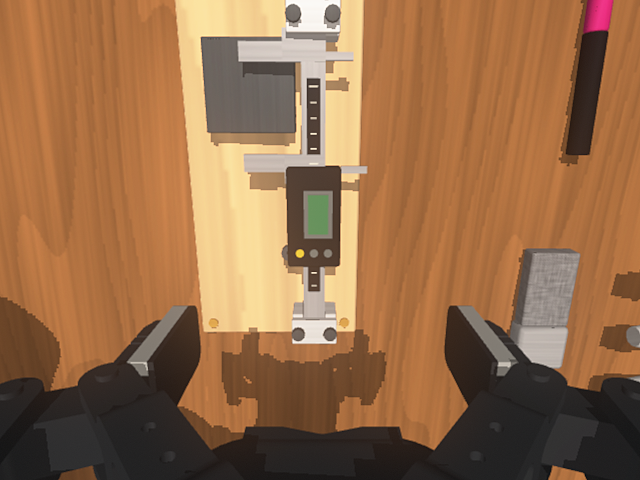

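The jaws are now wide open: fixed face at row 62, moving face at row 154. On to the copper block.

Call:
drive_tool(moves=[[[0.045,0.008,-0.0015],[0,0,-0.106],0],[[0.044,0.013,-0.0015],[0,0,-0.106],0],[[0.0425,0.0175,-0.0015],[0,0,-0.106],0],[[0.0405,0.022,-0.001],[0,0,-0.106],0],[[0.038,0.026,-0.001],[0,0,-0.106],0]])

```text
clock: 6.5
ee_pos: [0.5703, 0.0963, 0.1932]
orientation: [-1.495, -2.761, 0.002]
ft_force: [1.6, -0.6, 0.2]
width: 0.0856
grip_force: 0.0
```

Call:
drive_tool(moves=[[[0.035,0.03,-0.001],[0,0,-0.106],0],[[0.0315,0.0335,-0.001],[0,0,-0.106],0],[[0,0,0],[0,0,0],0],[[0,0,0],[0,0,0],0]])

```text
clock: 6.9
ee_pos: [0.5825, 0.1864, 0.195]
orientation: [-1.198, -2.902, 0.003]
ft_force: [-0.9, 0.3, -0.3]
width: 0.0853
grip_force: 0.0
```

Run:
```python
from h import *
p=ctrl.capture('wrist'); im=p['img']; cv2.imwrite('pics/w4.png',im); import pickle; pickle.dump(p,open('w4.pkl','wb'))
s=ctrl.sense(); print(s['ee_pos'],s['orientation'])
c=proj(p,[.585,.199,.06])[0].round().astype(int); print(c)
hsv=cv2.cvtColor(im,cv2.COLOR_BGR2HSV); print(hsv[c[1],c[0]])
print([ (d['conf'],d['box']) for d in ctrl.find_in(p,'block_center')])
x0,y0=max(0,c[0]-130),max(0,c[1]-100)
cv2.imwrite('pics/w4c.png',cv2.resize(im[y0:y0+200,x0:x0+260],None,fx=3,fy=3,interpolation=cv2.INTER_CUBIC)); print(x0,y0)
```

```text
[0.58272665 0.18527762 0.19533665] [-1.20098681e+00 -2.90086298e+00  2.71194926e-03]
[338 219]
[ 11 157 239]
[(0.92, [399.5, 143.9, 453.9, 182.6]), (0.86, [323.5, 188.0, 356.8, 236.5]), (0.84, [209.9, 187.3, 263.3, 238.9])]
208 119
```

View pics/w4c.png

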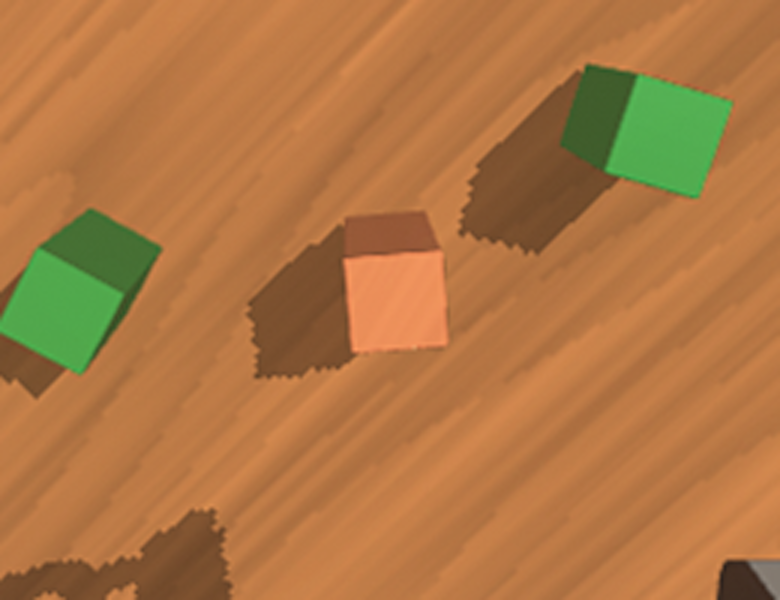

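The crop confirms it. The bars are green at px (231,222), copper at (341,219) and green at (431,164); the copper one is the target, with its top-face corners at crop (345,258), (441,250), (447,346) and (352,352).

Run:
```python
from h import *; import pickle
p=pickle.load(open('w4.pkl','rb'))
C=np.array([(345,257),(441,250),(447.5,347),(352,352.5)])/3+[208,119]
W=np.array([ray(p,q,.06) for q in C]); print(W.round(4).tolist(),W.mean(0))
for a,b in((0,1),(1,2),(2,3),(3,0)):
    e=W[b]-W[a]; print(np.linalg.norm(e),np.degrees(np.arctan2(e[1],e[0]))%90)
c=W.mean(0); plan([c[0],c[1],.2],135)
```

```text
[[0.5712, 0.1989, 0.06], [0.5849, 0.215, 0.06], [0.6019, 0.2008, 0.06], [0.5877, 0.1847, 0.06]] [0.58644343 0.19984152 0.06      ]
0.021145237352519917 49.38952165534264
0.022136662850263857 50.137941747265366
0.02147268743762882 48.58851746931413
0.02183462250661234 49.29452430382062
[[0.0083, 0.0133, -0.0043], [-0.002, -0.001, -0.001], 0],
t 7.0
```

Call:
drive_tool(moves=[[[0.008,0.013,0],[0,0,-0.077],90],[[0,0,0.025],[0,0,0],90],[[0,0,0.03],[0,0,0],90],[[0,0,0.02],[0,0,0],90],[[0,0,0],[0,0,0],90]], force=30)

```text
clock: 7.5
ee_pos: [0.5851, 0.1983, 0.1185]
orientation: [-1.091, -2.94, 0.006]
ft_force: [-1.0, 0.2, -0.3]
width: 0.0552
grip_force: 0.0
```

```bash
python3 -c "
from h import *
p=ctrl.capture('wrist'); cv2.imwrite('pics/w5.png',p['img'])
s=ctrl.sense(); print(s['width'])
print(proj(p,[.5862,.1997,.06]))
plan([.5862,.1997,.031],139.4)"
```

```text
0.05522964454459627
[[325.32705777 267.56450107]]
[[0.0003, 0.0005, 0.0448], [-0.001, -0.001, -0.001], 0],
[[0.0003, 0.0004, 0.0448], [-0.001, -0.001, -0.001], 0],
t 7.55
```

View pics/w5.png

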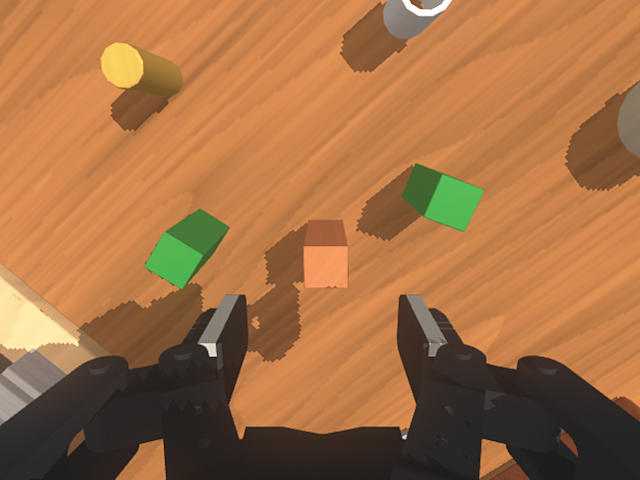

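The copper block is square to the fingers and centred (cols 304–349), and both greens are clear. Descend and grip.

Call:
drive_tool(moves=[[[0.0005,0.001,0.035],[0,0,0],90],[[0,0,0.035],[0,0,0],90],[[0,0,0.018],[0,0,0],90],[[0,0,0],[0,0,0],255],[[0,0,0],[0,0,0],255]], force=30)

```text
clock: 8.05
ee_pos: [0.5883, 0.2012, 0.0355]
orientation: [1.089, 2.945, 0.002]
ft_force: [-4.9, -4.4, 3.6]
width: 0.0267
grip_force: 2.2
```

Call:
drive_tool(moves=[[[0,0,0],[0,0,0],255],[[0,0,0],[0,0,0],255],[[0,0,0],[0,0,0],255]])

```text
clock: 8.35
ee_pos: [0.5886, 0.2016, 0.0359]
orientation: [1.088, 2.944, 0.003]
ft_force: [-0.4, -1.7, 6.8]
width: 0.0217
grip_force: 34.9
```

Gripped: the opening reads 21.7 mm, a plausible thickness. Lift and carry.

Call:
drive_tool(moves=[[[0,0,-0.01],[0,0,0],255],[[0,0,-0.03],[0,0,0],255],[[0,0,-0.045],[0,0,0],255],[[0,0,-0.03],[0,0,0],255],[[0,0,0],[0,0,0],255]])

```text
clock: 8.85
ee_pos: [0.5896, 0.2023, 0.1545]
orientation: [1.086, 2.939, 0.008]
ft_force: [0.3, 0.8, -3.0]
width: 0.0213
grip_force: 33.7
```

```bash
python3 -c "
from h import *
s=ctrl.sense(); print(s['ee_pos'],s['width'],s['grip_force'],s['ft_force'])
plan([.5075,-.0463,.13],92.5,smax=.035,claw=255)"
```

```text
[0.58955777 0.20226898 0.15454472] 0.021264184627966535 33.698925375938416 [ 0.33967667  0.84043077 -2.96453942]
[[-0.0124, -0.0303, 0.0029], [0.001, 0.0, 0.102], 255],
[[-0.0154, -0.0289, 0.0029], [0.001, 0.0, 0.102], 255],
[[-0.0183, -0.0271, 0.003], [0.001, 0.0, 0.102], 255],
[[-0.021, -0.0251, 0.003], [0.001, 0.0, 0.102], 255],
[[-0.0234, -0.0228, 0.003], [0.001, 0.0, 0.102], 255]
--
[[-0.0256, -0.0203, 0.003], [0.001, 0.0, 0.102], 255],
[[-0.0276, -0.0176, 0.003], [0.001, 0.0, 0.102], 255],
[[-0.0292, -0.0147, 0.0031], [0.001, 0.0, 0.102], 255],
t 8.85
```

Call:
drive_tool(moves=[[[-0.0125,-0.0305,0.003],[0,0,0.102],255],[[-0.0155,-0.029,0.003],[0,0,0.102],255],[[-0.0185,-0.027,0.003],[0,0,0.102],255],[[-0.021,-0.025,0.003],[0,0,0.102],255],[[-0.0235,-0.023,0.003],[0,0,0.102],255]])

```text
clock: 9.35
ee_pos: [0.5345, 0.0447, 0.1326]
orientation: [-1.801, -2.572, 0.002]
ft_force: [0.5, 0.0, -2.5]
width: 0.0215
grip_force: 33.6
```

Call:
drive_tool(moves=[[[-0.0255,-0.0205,0.003],[0,0,0.102],255],[[-0.0275,-0.0175,0.003],[0,0,0.102],255],[[-0.029,-0.0145,0.003],[0,0,0.102],255],[[0,0,0],[0,0,0],255],[[0,0,0],[0,0,0],255]])

```text
clock: 9.85
ee_pos: [0.5048, -0.0474, 0.1241]
orientation: [-2.168, -2.271, 0.001]
ft_force: [0.6, -0.2, -2.2]
width: 0.0211
grip_force: 33.6
```

```bash
python3 -c "
from h import *
p=ctrl.capture('wrist'); cv2.imwrite('pics/w6.png',p['img']);q=ctrl.capture('side'); cv2.imwrite('pics/s6.png',cv2.resize(q['img'][150:300,250:450],None,fx=4,fy=4,interpolation=cv2.INTER_CUBIC))
plan([.5075,-.0463,.1],92.5,smax=.035,claw=255); import pickle; pickle.dump((p,q),open('w6.pkl','wb'))
print(ctrl.sense()['ee_pos'], proj(p,[[.5067,-.029,.0405],[.5075,-.0463,.028]]))"
```

```text
[[0.0, 0.0021, 0.0244], [-0.001, -0.001, 0.005], 255],
t 9.95
[ 0.50542807 -0.04645344  0.12444676] [[326.16377675 220.78797847]
 [325.91220195 245.01080924]]
```

View pics/w6.png

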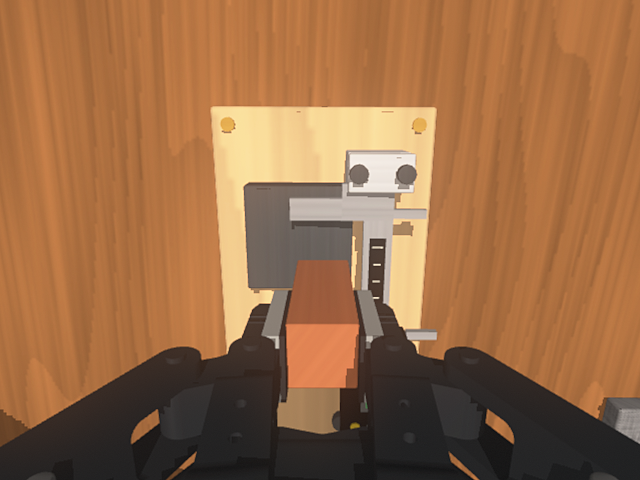

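The fixed blade (cols 290–363, face at row 220) matches the prediction, and the block is over the bench block. Lower it.

Call:
drive_tool(moves=[[[0,0.002,0.02],[0,0,0.005],255],[[0,0,0.02],[0,0,0],255],[[0,0,0.012],[0,0,0],255],[[0,0,0.004],[0,0,0],255],[[0,0,0],[0,0,0],255]])

```text
clock: 10.45
ee_pos: [0.5075, -0.0466, 0.0685]
orientation: [-2.173, -2.268, 0.0]
ft_force: [0.8, 0.0, -4.2]
width: 0.0219
grip_force: 33.5
```

Call:
drive_tool(moves=[[[0,0,0.002],[0,0,0],255],[[0,0,0],[0,0,0],255],[[0,0,0.001],[0,0,0],255],[[0,0,0],[0,0,0],255]])

```text
clock: 10.85
ee_pos: [0.5076, -0.0472, 0.0661]
orientation: [2.174, 2.267, 0.001]
ft_force: [-0.5, 0.1, -1.9]
width: 0.0216
grip_force: 33.5
```

Call:
drive_tool(moves=[[[0,0,0.001],[0,0,0],255],[[0,0,0],[0,0,0],255],[[0,0,0.001],[0,0,0],255],[[0,0,0],[0,0,0],255]])

```text
clock: 11.25
ee_pos: [0.5076, -0.0472, 0.0639]
orientation: [2.174, 2.267, 0.0]
ft_force: [-1.2, 1.4, -1.0]
width: 0.0215
grip_force: 33.7
```

Call:
drive_tool(moves=[[[0,0,0.001],[0,0,0],255],[[0,0,0],[0,0,0],255]])

```text
clock: 11.45
ee_pos: [0.5076, -0.0472, 0.0639]
orientation: [2.174, 2.267, 0.001]
ft_force: [-3.4, 1.1, 9.0]
width: 0.0214
grip_force: 35.1
```

Seated: the descent stopped at z = 0.0639, where 0.064 was expected. Release it and rise.

Call:
drive_tool(moves=[[[0,0,-0.001],[0,0,0],255],[[0,0,0],[0,0,0],200],[[0,0,0],[0,0,0],90],[[0,0,0],[0,0,0],90],[[0,0,0],[0,0,0],90]])

```text
clock: 11.95
ee_pos: [0.5076, -0.0472, 0.0638]
orientation: [2.174, 2.268, 0.0]
ft_force: [-0.9, 0.3, 1.0]
width: 0.055
grip_force: 0.0
```

Call:
drive_tool(moves=[[[0,0,-0.015],[0,0,0],90],[[0,0,-0.03],[0,0,0],90],[[0,0,-0.045],[0,0,0],0],[[0,0,-0.045],[0,0,0],0],[[-0.04,0,0],[0,0,0],0]])

```text
clock: 12.45
ee_pos: [0.5122, -0.0852, 0.2051]
orientation: [2.162, 2.266, 0.01]
ft_force: [0.8, -0.8, 1.1]
width: 0.0851
grip_force: 0.0
```

Call:
drive_tool(moves=[[[-0.025,0.015,0],[0,0,0],0],[[-0.02,0.015,0],[0,0,0],0],[[0,0,0],[0,0,0],0]])

```text
clock: 12.75
ee_pos: [0.5424, -0.1333, 0.1986]
orientation: [2.176, 2.264, 0.0]
ft_force: [0.2, 0.5, 0.7]
width: 0.0855
grip_force: 0.0
```

Run:
```python
from h import *; import pickle
p=ctrl.capture('wrist'); im=p['img']; cv2.imwrite('pics/w7.png',im); pickle.dump(p,open('w7.pkl','wb'))
print(ctrl.sense()['ee_pos'])
print(proj(p,[[.5067,-.029,.0405],[.5075,-.0467,.088]]).round(), ctrl.find_in(p,'jaw')[:1], ctrl.find_in(p,'block_center')[:1])
```

```text
[ 0.5413154  -0.13178727  0.19837499]
[[273.  65.]
 [264.  88.]] [{'box': [247.8, 152.5, 370.8, 268.4], 'conf': 0.62}] [{'box': [247.4, 66.8, 294.9, 111.4], 'conf': 0.98}]
```

View pics/w7.png

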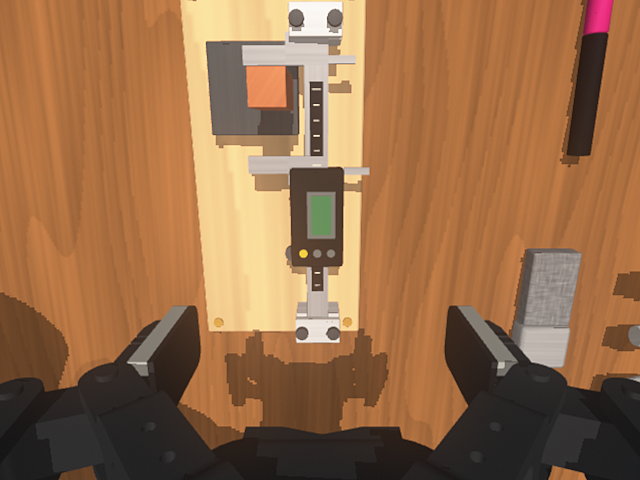

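The block stands square between the jaws (top face at px 247–287, 67–108). Now pinch the housing again.

Run:
```python
from h import *; import pickle
p=pickle.load(open('w7.pkl','rb'))
print([ray(p,q,.046).round(4)[:2] for q in((290.5,215),(344,215),(317,168),(317,265))], ray(p,(275,156),.0405),ray(p,(275,65),.0405))
plan([.539,-.134,.036],92.5)
```

```text
[array([ 0.5207, -0.1279]), array([ 0.5585, -0.1264]), array([ 0.5382, -0.0942]), array([ 0.5408, -0.1646])] [ 0.5087557  -0.08770383  0.0405    ] [ 0.50825066 -0.02904803  0.0405    ]
[[-0.0009, -0.0004, 0.0406], [-0.0, -0.0, -0.0], 0],
[[-0.0009, -0.0004, 0.0406], [-0.0, -0.0, -0.0], 0],
[[-0.0009, -0.0004, 0.0406], [-0.0, -0.0, -0.0], 0],
[[-0.0009, -0.0004, 0.0406], [-0.0, -0.0, -0.0], 0],
t 12.9
```

Call:
drive_tool(moves=[[[0.002,-0.002,0.04],[0,0,0],0],[[0,0,0.045],[0,0,0],0],[[0,0,0.04],[0,0,0],0],[[0,0,0.025],[0,0,0],0],[[0,0,0.01],[0,0,0],0]], force=20)

```text
clock: 13.4
ee_pos: [0.537, -0.1273, 0.0364]
orientation: [-2.17, -2.265, 0.003]
ft_force: [-0.5, -0.3, 0.6]
width: 0.0855
grip_force: 0.0
```

Call:
drive_tool(moves=[[[0,0,0],[0,0,0],60],[[0,0,0],[0,0,0],100],[[0,0,0],[0,0,0],100]])

```text
clock: 13.7
ee_pos: [0.54, -0.1291, 0.0405]
orientation: [2.172, 2.266, 0.002]
ft_force: [0.3, -0.0, 0.1]
width: 0.052
grip_force: 0.0
```

Call:
drive_tool(moves=[[[0,0,0.004],[0,0,0],100],[[0,0,0],[0,0,0],130],[[0,0,0],[0,0,0],255],[[0,0,0],[0,0,0],255],[[0,0,0],[0,0,0],255]], force=20)

```text
clock: 14.2
ee_pos: [0.5386, -0.1289, 0.0352]
orientation: [-2.174, -2.267, 0.001]
ft_force: [-3.4, -0.8, 5.8]
width: 0.0376
grip_force: 23.6
```

Call:
drive_tool(moves=[[[0,0,0],[0,0,0],255],[[0.004,0,0],[0,0,0],255],[[0.006,0,0],[0,0,0],255],[[0.006,0,0],[0,0,0],255]])

```text
clock: 14.6
ee_pos: [0.5379, -0.1135, 0.0353]
orientation: [2.174, 2.267, -0.001]
ft_force: [-4.1, -2.9, 4.8]
width: 0.0373
grip_force: 23.6
```

Call:
drive_tool(moves=[[[0.004,0,0],[0,0,0],255],[[0.004,0,0],[0,0,0],255],[[0.003,0,0],[0,0,0],255],[[0.0015,0,0],[0,0,0],255],[[0.0015,0,0],[0,0,0],255]])

```text
clock: 15.1
ee_pos: [0.5374, -0.0995, 0.0353]
orientation: [2.174, 2.268, -0.001]
ft_force: [-5.2, -2.3, 6.4]
width: 0.0378
grip_force: 23.6
```

Call:
drive_tool(moves=[[[0.001,0,0],[0,0,0],255],[[0.001,0,0],[0,0,0],255],[[0.001,0,0],[0,0,0],255],[[0.001,0,0],[0,0,0],255]])

```text
clock: 15.5
ee_pos: [0.5372, -0.0959, 0.0352]
orientation: [2.174, 2.267, -0.002]
ft_force: [-4.7, -5.1, 6.3]
width: 0.0377
grip_force: 23.6
```

Force is up to about 5 N, so the jaw is now pushing the block. Smaller steps from here.

Call:
drive_tool(moves=[[[0.001,0,0],[0,0,0],255],[[0.0005,0,0],[0,0,0],255],[[0.0005,0,0],[0,0,0],255]])

```text
clock: 15.8
ee_pos: [0.5371, -0.0939, 0.0353]
orientation: [2.174, 2.267, -0.002]
ft_force: [-4.1, -4.7, 5.1]
width: 0.0378
grip_force: 23.6
```

Run:
```python
from h import *; import pickle
p=ctrl.capture('wrist'); q=ctrl.capture('side'); s=ctrl.sense(); print(s['ee_pos'],s['ft_force'],s['ft_torque'])
w=p['img'][40:300,180:420]; a=cv2.resize(w,(480,520),interpolation=cv2.INTER_CUBIC)
b=cv2.resize(q['img'][185:265,310:375],(320,394),interpolation=cv2.INTER_CUBIC)
c=np.zeros((520,800,3),np.uint8); c[:,:480]=a; c[:394,480:]=b; cv2.imwrite('pics/w8.png',c)
```

```text
[ 0.53709181 -0.09381633  0.03526488] [-4.81355796 -3.73685114  6.35316846] [-0.68005122  0.72646957  0.07010145]
```

View pics/w8.png

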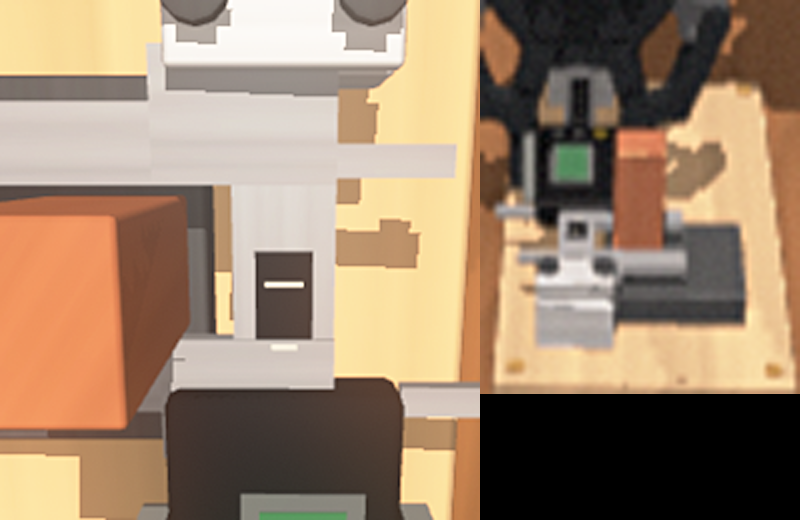

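The block is upright against the moving blade, with a small gap left to the fixed blade. Continue in half-millimetre steps.

Call:
drive_tool(moves=[[[0.0005,0,0],[0,0,0],255],[[0.0005,0,0],[0,0,0],255]])

```text
clock: 16.1
ee_pos: [0.537, -0.0929, 0.0352]
orientation: [2.174, 2.268, -0.002]
ft_force: [-5.1, -4.1, 5.9]
width: 0.0374
grip_force: 23.6
```

Call:
drive_tool(moves=[[[0.0005,0,0],[0,0,0],255],[[0,0,0],[0,0,0],255]])

```text
clock: 16.3
ee_pos: [0.5371, -0.0923, 0.0353]
orientation: [2.174, 2.268, -0.002]
ft_force: [-4.2, -4.8, 5.8]
width: 0.0376
grip_force: 23.6
```

Call:
drive_tool(moves=[[[0.0005,0,0],[0,0,0],255],[[0,0,0],[0,0,0],255]])

```text
clock: 16.5
ee_pos: [0.537, -0.092, 0.0353]
orientation: [2.173, 2.267, -0.002]
ft_force: [-4.9, -5.7, 5.3]
width: 0.0376
grip_force: 23.6
```

Call:
drive_tool(moves=[[[0.0004,0,0],[0,0,0],255],[[0,0,0],[0,0,0],255]])

```text
clock: 16.7
ee_pos: [0.537, -0.092, 0.0353]
orientation: [2.173, 2.267, -0.003]
ft_force: [-5.4, -6.9, 5.2]
width: 0.0375
grip_force: 23.5
```

Call:
drive_tool(moves=[[[0.0003,0,0],[0,0,0],255],[[0,0,0],[0,0,0],255]])

```text
clock: 16.9
ee_pos: [0.5371, -0.092, 0.0353]
orientation: [2.173, 2.267, -0.003]
ft_force: [-4.9, -8.2, 4.4]
width: 0.0376
grip_force: 23.5
```

Run:
```python
from h import *
F=[]
for i in range(4):
    p=ctrl.capture('wrist'); s=ctrl.sense(); F.append(np.r_[s['ft_force'],s['ft_torque'],s['ee_pos'][1]])
print(np.mean(F,0).round(4)); s=ctrl.sense()
w=p['img'][40:300,60:420]; cv2.imwrite('pics/w9.png',cv2.resize(w,None,fx=2.2,fy=2.2,interpolation=cv2.INTER_CUBIC))
```

```text
[-4.7711 -8.0577  5.334  -1.2818  0.8143  0.1079 -0.092 ]
```

View pics/w9.png

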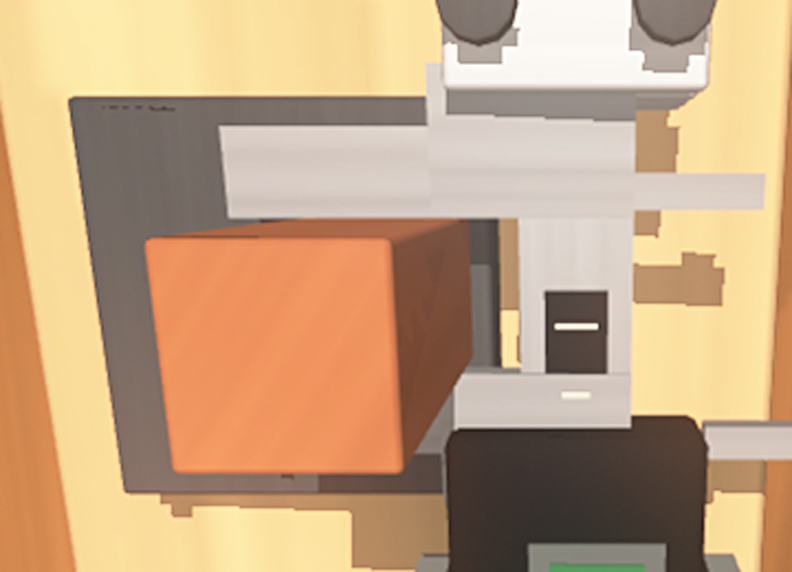

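The block sits flush between the blades: the jaw has stopped moving and the total push is about 8 N, 3 N of it slide drag. I'll ease off, release and rise.

Call:
drive_tool(moves=[[[-0.0005,0,0],[0,0,0],255],[[-0.0005,0,0],[0,0,0],255],[[0,0,0],[0,0,0],255]])

```text
clock: 17.4
ee_pos: [0.537, -0.092, 0.0352]
orientation: [2.174, 2.268, -0.002]
ft_force: [-4.4, -3.3, 5.1]
width: 0.0377
grip_force: 23.6
```

Call:
drive_tool(moves=[[[0,0,0],[0,0,0],100],[[0,0,0],[0,0,0],80],[[0,0,0],[0,0,0],80],[[0,0,-0.01],[0,0,0],80],[[0,0,-0.02],[0,0,0],80]])

```text
clock: 17.9
ee_pos: [0.5365, -0.0908, 0.0643]
orientation: [-2.172, -2.266, 0.002]
ft_force: [1.3, -0.7, 0.3]
width: 0.0585
grip_force: 0.0
```

Call:
drive_tool(moves=[[[0,0,-0.035],[0,0,0],80],[[0,0,-0.045],[0,0,0],80],[[0,0,-0.045],[0,0,0],80],[[0,0,-0.03],[0,0,0],80],[[0,0,0],[0,0,0],80]])

```text
clock: 18.4
ee_pos: [0.5396, -0.0917, 0.2255]
orientation: [2.168, 2.261, 0.007]
ft_force: [0.5, -0.3, 0.1]
width: 0.0589
grip_force: 0.0
```

Run:
```python
from h import *
p=ctrl.capture('wrist'); q=ctrl.capture('side'); s=ctrl.sense(); print(s['ee_pos'],s['ft_force'],s['clock'])
a=cv2.resize(p['img'][20:280,170:400],(460,520),interpolation=cv2.INTER_CUBIC)
b=cv2.resize(q['img'][180:270,305:380],(340,408),interpolation=cv2.INTER_CUBIC)
c=np.zeros((520,800,3),np.uint8); c[:,:460]=a; c[:408,460:]=b; cv2.imwrite('pics/w10.png',c)
```

```text
[ 0.53740609 -0.0911309   0.22063715] [-0.06154661 -0.48447624 -0.74650023] 18.5
```

View pics/w10.png

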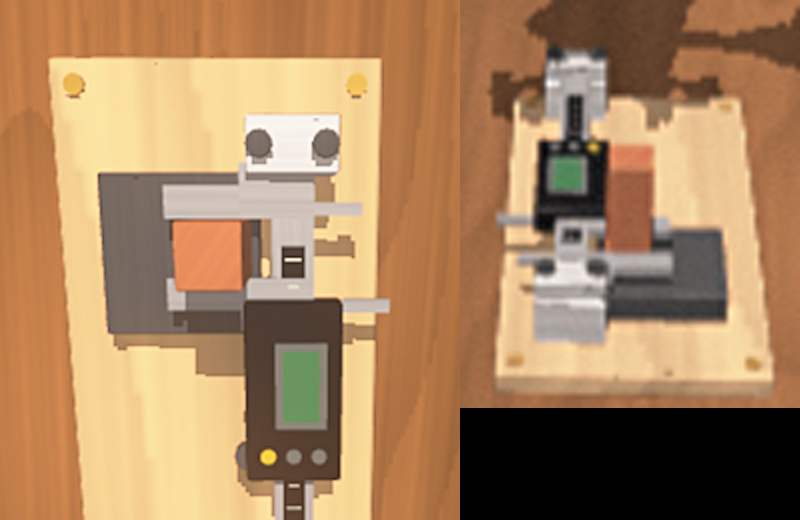

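The block stands upright and square between both blades. The housing is parallel to the beam and the arm is clear.

```bash
python3 -c "
from station import ctrl
print(ctrl.finish_job())"
```

```text
the job is handed in; nothing more can be done
None
```

The copper block stands upright on the bench block with both jaws closed lightly on it; its thickness reads about 21.5 mm by the gripper opening, as the caliper display was not read. The job was handed in at about 18.5 s of the 69 s limit with the arm clear, and no verdict was returned.

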